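Shut the dust collector's bayonet port

TASK

Shut the port on top of the green dust collector with the red cap: put its lugs through the slot, push it in against the spring, twist it a quarter turn (either way) so that it locks, and let go. Leave the yellow and blue caps standing where they are.

Things in the scene. Friction and masses are not known exactly. Their poses are not given: they have to be found in the camera images.
- port (a point): Centre of the bayonet slot, at the upper face (z up) of the 8 mm top plate of a fixed green box, 180 x 200 x 110 mm (x, y, z). Slot, red border: 76 mm along x, 38 along y. In it a spring disc, d 35, top 4 mm below the face, yields straight down: 3 N to start, 8 N at 14 mm, 10 N at 21 mm. Lugs pushed wholly below the plate can turn under it; the spring then lifts them against its underside.
- red_cap_handle (a point): Red cap, loose, 0.16 kg, upright. Point: centre of its bar handle (58 mm along x, 16 along y, 44 high), 53 mm above the cap's foot. Under the handle: flange d 92, 6 thick; stem d 26, 25 long; at its foot two lugs, a bar 62 x 14 x 10 mm parallel to the handle. Thin soft gasket. Height of this point over the port point: unlocked on spring 49 mm, lugs pass under plate below 35, locked 35, lowest 28.
- yellow_cap_handle (a point): Yellow cap of another machine, same shape and size; the point likewise at the centre of its handle. To be left alone.
- blue_cap_handle (a point): Blue cap of another machine, same shape and size; the point likewise at the centre of its handle. To be left alone.
There are look-alikes about, which are no part of the job. Several things look just like the part that bears red_cap_handle: the one meant starts farthest from the robot's base.

How it is judged (in metres and radians):
At the end, for the whole second after the job is handed in: The red cap is locked in the port: upright within 8 degrees, its axis within 15 mm of the slot's centre, its handle centre 29 to 40 mm above the plate (held down by its lugs under the plate), its handle across the slot within 25 degrees; the yellow and blue caps are within 30 mm of where they stood (horizontal distance between red_cap_handle and port below 0.015 m and z of red_cap_handle in the frame of port between 0.029 and 0.04 m and angle between the x axis of red_cap_handle and the y axis of port, either way round below 0.45 rad and angle between red_cap_handle's own z axis and vertical below 0.15 rad and distance of each of yellow_cap_handle, blue_cap_handle from where it was at the start of the episode below 0.03 m); the robot touches nothing.
It fails at once if the yellow or blue cap is displaced by more than 30 mm or knocked over (distance of any of yellow_cap_handle, blue_cap_handle from where it was at the start of the episode above 0.03 m).
It also fails if it takes over 42 s, if anything falls off the work surface, if the arm or the gripper's body presses on something with over 40 N, if the wrist force passes 120 N, or if a joint passes its speed limit or range.

ROBOT

A 6-joint arm with a two-finger parallel gripper is mounted at the origin on the work surface. World frame = base frame: x ahead of the robot, y to its left, z up, the work surface at z = 0. Lengths are in mm, angles in rad, forces in N, time in s.
With the tool pointing down it reaches from about 350 to 775 mm from the base axis. Payload 7.3 kg.
Tool frame: the origin (TCP) lies midway between the tips of the shut fingers; the grasp point (between the pads) lies 19 mm behind it; x points along the fingers, y is the direction in which the jaws open and shut, and the axes are right-handed (so a half turn about x gives the same grasp; the last joint's range is limited). The gripper opens to 92 mm and grips with 3 to 60 N. Pads are 19 mm wide; open, the fingers measure 130 mm over their backs; the gripper's body (75 mm by 190 mm) begins 47 mm behind the grasp point.
Start: joints at [-0.146, 0.342, 1.524, -0, 1.275, -0.146], TCP at [525.022, 0.019, 192.041] pointing down, gripper open.
Joint ranges: [-2.53, 2.53], [-0.77, 2.02], [0.04, 2.7], [-1, 4.14], [0.28, 2.66], [-3.11, 3.11]. Speed limits (rad/s): [2.57, 2.57, 3.14, 3.14, 3.14, 3.14].

INTERFACE

Orientations are given as [roll, pitch, yaw] about the fixed x, y, z axes, in that order (R = Rz(yaw) Ry(pitch) Rx(roll)).
In Python, from plant import bot gives the robot as it stands. The module is installed in compiled form; this text tells all that it offers.
- The arm moves only by the shell command python3 -m handwheel 'ROWS' [OPENING]. ROWS is JSON, a list that holds one entry, the list of rows, each a list of 4 numbers: the shift along the tool's x, y, z in cm, then the turn about the tool's x in rad. A call has 1 to 8 rows; each row shifts and turns the commanded pose from where the row before left it, along the tool's axes as they then stand; what a row does not reach is not made up. A row lasts 1/12 s, in which the tool goes at most 41.7 mm and 7.16 degrees, less where a joint would pass 70% of its speed; a pose out of reach is approached as far as the arm can. A call is refused whole if a number of a shift passes 4.17 or a number of a turn 0.125, either way. A call with a gripper value outside its range is refused whole. OPENING is the opening, from 0 (shut) to 1 (fully open), set as the call begins (- or left out, the last holds). The fingers move at their own pace and stop on an object; the grip force is fixed at half the most. Time passes only in rows, so rows that do not move let the fingers close. It gives the time, the measured TCP pose, the force and the opening at its end, in the units of the state.
- bot.get_obs(): the state, without advancing time (a new reading comes with each control period).
- bot.capture(name): name is "scene" or "side" or "wrist"; returns (picture, depth): 400x640x3 uint8, red, green, blue; 400x640 float32, mm along the optical axis (not along the pixel's ray), 0 where there is no reading.
- bot.camera_model(name): a dict with "fx", "fy", "cx", "cy" (pixels), "dist_coeffs" ([k1, k2, p1, p2, k3] as OpenCV has them; the pictures are not rectified), "position" and "rotation" of the camera in the world. Camera axes: x right, y down, z forward; pixel columns grow to the right and rows downward; lengths in mm; the calibration is good to about 2 mm. A picture is of the moment at which its call begins: read the wrist's pose just before it. camera_model takes no time and is no camera call; for the wrist camera it gives the pose at the moment of the call.
- bot.close_job(): hands the job in, once; it reports no verdict.
Trained networks look in the newest picture that a camera, given by its name, has taken for a name from the list of things; names that differ only in an ending like _2 or _b are one class to them, and where a whole thing is asked for, a point or a joint stands for the part that bears it (a point fixed in the world has none). Each returns a list of dicts, best first, with "conf" (0 to 1); they miss things now and then, are a little off and sometimes report something else, mostly with a low value. They report only what shows in the picture. A call takes as long as a camera call. They do not tell look-alikes from the thing itself.
- bot.find_in(camera, label): "bbox" ([left, top, width, height] in pixels, round what is visible of it).
- bot.spot_point(camera, label): "point" ([column, row] in pixels: a listed point, or the origin of a listed thing).
The state is a dict: "time": time; "joint_positions": joint angles; "dq": joint speeds; "tau": joint torques, N m; "tool_pos": TCP position; "tcp_rot": TCP orientation; "contact_force": force on the tool from outside, world axes, zero at the start; "moment": the same for the moment, N m; "grip_width": finger opening in mm.
Only numpy, scipy, OpenCV 4.12 (cv2) and the standard library are available. Lean on these libraries where they do the work, as an engineer would, in place of code of your own. Each camera call takes 0.05 s, during which the arm holds its last target.

## Working session

There is one attempt and no reset: what is moved stays moved. The work goes in short steps, Python scripts to look and compute and a shell command to move; the robot and the scene stay as the last step left them, time stands still between calls to the robot, and variables do not carry over. Pictures are saved under pics/ and viewed, and the job is handed in when it is done.

```bash
mkdir -p pics; cat > h.py <<'E'
import numpy as np, cv2
from plant import bot
def pix2world(cam,u,v,depth=None,z=None):
    m=bot.camera_model(cam)
    K=np.array([[m['fx'],0,m['cx']],[0,m['fy'],m['cy']],[0,0,1]])
    p=cv2.undistortPoints(np.array([[[u,v]]],float),K,np.array(m['dist_coeffs']))[0,0]
    R=np.array(m['rotation']);t=np.array(m['position'])
    ray=R@np.array([p[0],p[1],1])
    if z is not None: return t+ray*(z-t[2])/ray[2]
    return t+ray*depth
E
python3 - <<'E'
from h import *
print(bot.get_obs())
for c in ["scene","side"]:
    im,d=bot.capture(c); cv2.imwrite(f"pics/{c}0.png",im[:,:,::-1]); np.save(c+"d.npy",d); np.save(c+"i.npy",im)
    m=bot.camera_model(c); print(m)
    for l in ["port","red_cap_handle","yellow_cap_handle","blue_cap_handle"]:
        for r in bot.spot_point(c,l):
            u,v=r['point']; dd=d[int(round(v)),int(round(u))]
            print(c,l,r, dd, pix2world(c,u,v,depth=dd).round(1) if dd>0 else None)
E
```

```text
{'time': 0.0, 'joint_positions': array([-1.45995250e-01,  3.42733331e-01,  1.52500305e+00, -1.14422496e-05,
        1.27538234e+00, -1.45988516e-01]), 'dq': array([-0.00194808, -0.00112625, -0.00057156, -0.00043327, -0.00065459,
       -0.00092238]), 'tau': array([ 7.61924657e-04, -4.31245601e+01, -2.44219762e+01,  7.17750052e-02,
        5.59406646e-02, -1.04314388e-04]), 'tool_pos': array([5.24551189e+02, 8.68430180e-02, 1.91344365e+02]), 'tcp_rot': array([-1.70961524,  1.56927022,  3.00277034]), 'contact_force': array([ 0.61722913,  0.53749583, -0.16063637]), 'moment': array([-0.03572716,  0.02125701, -0.00890582]), 'grip_width': 91.81302829186662}
{'fx': 519.9075054380079, 'fy': 519.9075054380079, 'cx': 331.38574758612856, 'cy': 205.99481810868068, 'dist_coeffs': array([-0.17453683,  0.        ,  0.        ,  0.        ,  0.        ]), 'position': array([1221.54327601, -304.74796508, 1052.49148347]), 'rotation': array([-2.40873019, -0.00455136,  1.27964888])}
scene port {'point': [462.8, 202.6], 'conf': 0.91} 1284.8081 [2074.4  548.1 1905.4]
scene red_cap_handle {'point': [239.3,
[... 806 characters left out ...]
2.16135996,  0.02452713, -0.26456549])}
side port {'point': [327.2, 135.1], 'conf': 0.98} 1359.7354 [ -233.2 -1342.7   278.5]
side red_cap_handle {'point': [296.4, 235.4], 'conf': 0.87} 1004.93445 [   39.8 -1069.7   551.5]
side red_cap_handle {'point': [310.0, 287.8], 'conf': 0.83} 844.75946 [    5.2 -1104.3   516.9]
side red_cap_handle {'point': [256.4, 313.0], 'conf': 0.63} 802.3144 [ 238.9 -870.5  750.7]
side red_cap_handle {'point': [376.4, 267.6], 'conf': 0.61} 908.7953 [ -321.5 -1430.9   190.2]
side yellow_cap_handle {'point': [422.4, 231.2], 'conf': 0.83} 986.6059 [ -602.3 -1711.7   -90.5]
side blue_cap_handle {'point': [347.2, 217.9], 'conf': 0.56} 1064.6586 [ -248.8 -1358.2   263. ]
```

```bash
sed -i "s/R=np.array(m\['rotation'\])/R=Rotation.from_euler('xyz',m['rotation']).as_matrix()/; 1a from scipy.spatial.transform import Rotation" h.py
python3 - <<'E'
from h import *
pts={'scene':dict(port=[(462.8,202.6)],red=[(239.3,257.2),(203.5,181.1),(293.9,200.2),(221.8,212)],yel=[(286.9,302.5)],blue=[(315.5,241.6)]),
'side':dict(port=[(327.2,135.1)],red=[(296.4,235.4),(310,287.8),(256.4,313),(376.4,267.6)],yel=[(422.4,231.2)],blue=[(347.2,217.9)])}
for c in pts:
    d=np.load(c+"d.npy")
    for l in pts[c]:
        for u,v in pts[c][l]:
            print(c,l,u,v,'depth',pix2world(c,u,v,depth=d[int(round(v)),int(round(u))]).round(0),'z=53',pix2world(c,u,v,z=53).round(1),'z=110',pix2world(c,u,v,z=110).round(1))
a=cv2.imread('pics/scene0.png');b=cv2.imread('pics/side0.png')
cv2.imwrite('pics/both0.png',cv2.resize(np.vstack([a[80:380],b[80:380]]),None,fx=1,fy=1))
E
```

```text
scene port 462.8 202.6 depth [488. 263. 105.] z=53 [447.6 293.6  53. ] z=110 [491.8 259.5 110. ]
scene red 239.3 257.2 depth [ 472. -301.   73.] z=53 [ 456.5 -300.4   53. ] z=110 [ 500.1 -300.7  110. ]
scene red 203.5 181.1 depth [ 185. -350.   63.] z=53 [ 174.6 -350.8   53. ] z=110 [ 234.3 -348.2  110. ]
scene red 293.9 200.2 depth [ 327. -133.   68.] z=53 [ 313.8 -130.3   53. ] z=110 [ 365.6 -140.2  110. ]
scene red 221.8 212 depth [ 311. -319.   64.] z=53 [ 301.1 -319.    53. ] z=110 [ 353.6 -318.1  110. ]
scene yel 286.9 302.5 depth [ 621. -222.   71.] z=53 [ 610.3 -220.4   53. ] z=110 [ 645.1 -225.2  110. ]
scene blue 315.5 241.6 depth [ 463. -113.   54.] z=53 [ 462.  -112.8   53. ] z=110 [ 505.3 -123.8  110. ]
side port 327.2 135.1 depth [510. 268. 104.] z=53 [539.3 373.8  53. ] z=110 [506.9 256.9 110. ]
side red 296.4 235.4 depth [ 312. -154.   59.] z=53 [ 313.3 -146.6   53. ] z=110 [ 301.2 -217.   110. ]
side red 310 287.8 depth [ 300. -342.   70.] z=53 [ 303.  -324.9   53. ] z=110 [ 291.7 -379.3  110. ]
side red 256.4 313 depth [ 185. -370.   63.] z=53 [ 185.4 -361.4   53. ] z=110 [ 184.7 -412.5  110. ]
side red 376.4 267.6 depth [ 456. -311.   56.] z=53 [ 457.1 -307.8   53. ] z=110 [ 432.1 -363.7  110. ]
side yel 422.4 231.2 depth [ 599. -241.   71.] z=53 [ 611.1 -220.8   53. ] z=110 [ 572.3 -284.5  110. ]
side blue 347.2 217.9 depth [ 452. -118.   55.] z=53 [ 453.  -114.9   53. ] z=110 [ 428.4 -188.1  110. ]
```

View pics/scene0.png

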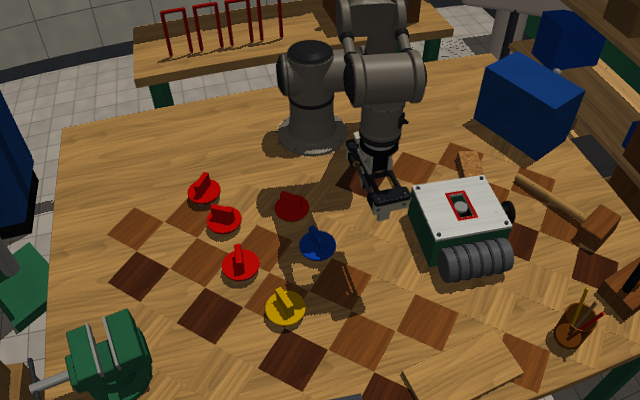

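View pics/side0.png

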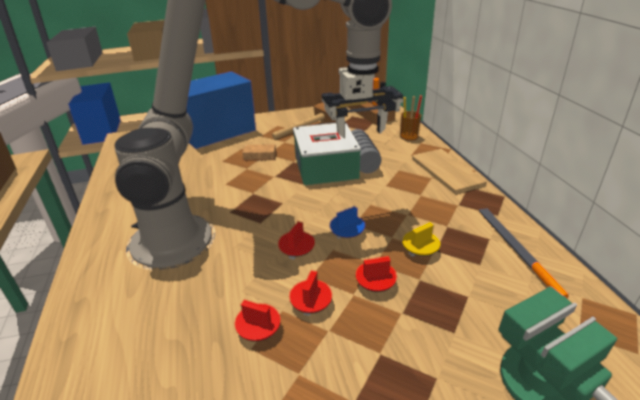

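```bash
cat >> h.py <<'E'
def cloud(cam,d):
    m=bot.camera_model(cam)
    K=np.array([[m['fx'],0,m['cx']],[0,m['fy'],m['cy']],[0,0,1]])
    v,u=np.mgrid[0:400,0:640]
    p=cv2.undistortPoints(np.stack([u.ravel(),v.ravel()],1).astype(float)[:,None],K,np.array(m['dist_coeffs']))[:,0]
    R=Rotation.from_euler('xyz',m['rotation']).as_matrix()
    w=(np.c_[p,np.ones(len(p))]*d.reshape(-1,1))@R.T+np.array(m['position'])
    w[d.ravel()<=0]=np.nan
    return w.reshape(400,640,3)
def tool():
    o=bot.get_obs(); return o, Rotation.from_euler('xyz',o['tcp_rot']).as_matrix()
E
python3 - <<'E'
from h import *
print(tool()[1].round(3))
for c in ["scene","side"]:
    d=np.load(c+"d.npy");im=np.load(c+"i.npy").astype(int);w=cloud(c,d)
    for n,(x,y) in dict(tgt=(457,-303),blue=(458,-114),yel=(610,-220),near=(302,-322)).items():
        r=np.hypot(w[...,0]-x,w[...,1]-y)
        k=(r<45)&(w[...,2]>66)&(w[...,2]<90)
        q=w[k]; 
        if len(q)<8: print(c,n,len(q));continue
        rc=cv2.minAreaRect(q[:,:2].astype(np.float32)); _,e=np.linalg.eigh(np.cov(q[:,:2].T));a=np.degrees(np.arctan2(e[1,1],e[0,1]))
        print(c,n,len(q),'zmed/max',np.median(q[:,2]).round(1),q[:,2].max().round(1),rc,'pca',a.round(1),q[:,:2].mean(0).round(1))
    # port: top plate
    k=(abs(w[...,0]-490)<130)&(abs(w[...,1]-262)<130)&(w[...,2]>100)&(w[...,2]<122)
    rc=cv2.minAreaRect(w[k][:,:2].astype(np.float32)); print(c,'plate',k.sum(),np.median(w[k][:,2]),rc)
    R,G,B=im[...,0],im[...,1],im[...,2]
    k2=k&(R>1.7*G)&(R>1.7*B)&(R>60); q=w[k2]
    print(c,'border',k2.sum(),cv2.minAreaRect(q[:,:2].astype(np.float32)) if k2.sum()>5 else '')
    # pixels ray to z=110 for border
    vs,us=np.nonzero(k2)
    P=np.array([pix2world(c,u,v,z=110)[:2] for u,v in zip(us,vs)]).astype(np.float32); print('ray110',cv2.minAreaRect(P))
E
python3 - <<'E'
import cv2
a=cv2.imread('pics/scene0.png')
cv2.imwrite('pics/z1.png',cv2.hconcat([cv2.resize(a[155:295,400:530],(390,420),interpolation=2),cv2.resize(a[225:295,200:265],(390,420),interpolation=2)]))
E
```

```text
[[ 0.  1.  0.]
 [-0.  0. -1.]
 [-1.  0.  0.]]
scene tgt 139 zmed/max 73.2 78.6 ((459.89520263671875, -300.9849853515625), (16.182546615600586, 60.383689880371094), 84.95204162597656) pca 175.8 [ 462.7 -301.7]
scene blue 145 zmed/max 73.8 78.8 ((454.1512756347656, -107.07930755615234), (56.78013610839844, 18.958824157714844), 17.181533813476562) pca -164.1 [ 456.2 -106.7]
scene yel 187 zmed/max 73.2 78.1 ((607.7587280273438, -225.7832794189453), (59.8735237121582, 16.7537784576416), 15.610398292541504) pca -164.4 [ 608.9 -226.1]
scene near 136 zmed/max 73.0 78.3 ((304.5605163574219, -317.5218505859375), (60.42872619628906, 18.622085571289062), 60.28928756713867) pca 59.8 [ 307.2 -316.8]
scene plate 4325 108.77618329417623 ((496.17974853515625, 251.73092651367188), (204.7292022705078, 187.19361877441406), 85.49706268310547)
scene border 259 ((496.01336669921875, 252.75819396972656), (56.66258239746094, 96.56494903564453), 85.8488540649414)
ray110 ((496.96319580078125, 252.115234375), (53.12668228149414, 92.68147277832031), 85.87255096435547)
side tgt 202 zmed/max 73.6 77.8 ((457.456420
[... 259 characters left out ...]
 451.5 -112.5]
side yel 141 zmed/max 73.6 76.8 ((604.78662109375, -229.9949493408203), (57.27630615234375, 17.781429290771484), 15.294971466064453) pca -164.5 [ 603.3 -231.7]
side near 195 zmed/max 73.9 77.5 ((303.2265930175781, -322.57647705078125), (59.452552795410156, 16.684185028076172), 58.19402313232422) pca 57.8 [ 302.2 -325.1]
side plate 1516 107.44528431328212 ((495.4017639160156, 248.61129760742188), (211.10922241210938, 180.57159423828125), 85.40536499023438)
side border 19 ((497.60321044921875, 252.10736083984375), (37.35056686401367, 90.53372192382812), 83.63817596435547)
ray110 ((496.79486083984375, 246.02447509765625), (37.076072692871094, 90.2926025390625), 87.12665557861328)
```

View pics/z1.png

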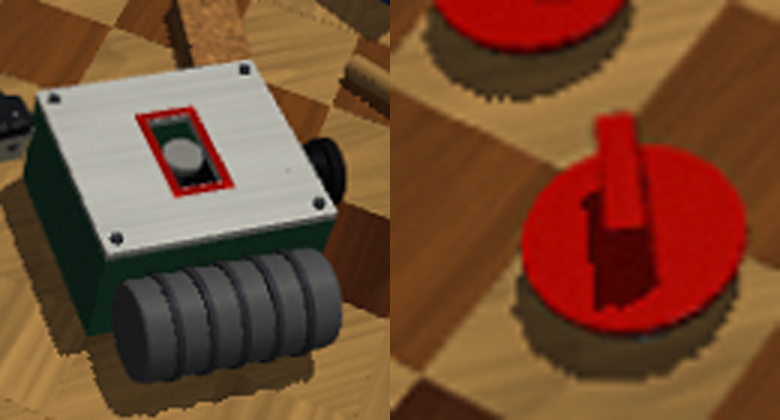

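```bash
python3 -m handwheel '[[[0,-0.83,3.79,0],[0,-0.83,3.79,0],[0,-0.83,3.79,0],[0,-0.83,3.79,0],[0,-0.83,3.79,0],[0,-0.83,3.79,0],[0,-0.83,3.79,0],[0,-0.83,3.79,0]]]'; python3 -m handwheel '[[[0,0,0,-0.124],[0,0,0,-0.124],[0,0,0,-0.124],[0,0,0,-0.124],[0,0,0,-0.124],[0,0,0,-0.124],[0,0,0,-0.124],[0,0,0,-0.124]]]'; python3 -m handwheel '[[[0,0,0,-0.124],[0,0,0,-0.124],[0,0,0,-0.124],[0,0,0,-0.124],[0,0,0,0],[0,0,0,0]]]'
python3 - <<'E'
from h import *
o,R=tool(); print(o['time'],o['tool_pos'],o['joint_positions'].round(3)); print(R.round(3))
im,d=bot.capture("wrist"); cv2.imwrite("pics/w1.png",im[:,:,::-1]); 
m=bot.camera_model("wrist"); print(m)
for r in bot.spot_point("wrist","red_cap_handle"): print(r,pix2world("wrist",*r['point'],z=53).round(1))
w=cloud("wrist",d); np.save("w1.npy",w)
k=(np.hypot(w[...,0]-458,w[...,1]+303)<60)&(w[...,2]>66)&(w[...,2]<90)
q=w[k];print(len(q))
if len(q)>8:print(np.median(q[:,2]),cv2.minAreaRect(q[:,:2].astype(np.float32)))
E
```

```text
time: 1.17
tool_pos: [457.9, -305.0, 192.2]
tcp_rot: [1.052, 1.57, -0.519]
contact_force: [0.6, 0.2, -0.3]
grip_width: 91.6
time: 1.83
tool_pos: [458.6, -303.2, 192.0]
tcp_rot: [0.677, 1.571, 0.104]
contact_force: [-0.5, 0.1, -0.2]
grip_width: 91.6
time: 2.33
tool_pos: [458.6, -303.2, 192.0]
tcp_rot: [0.643, 1.571, 0.557]
contact_force: [-0.6, 0.4, 0.5]
grip_width: 92.3
2.3333 [ 458.6119279  -303.16299384  192.0222    ] [-0.724  0.387  1.455  0.     1.299 -2.208]
[[ 0.     0.086  0.996]
 [ 0.     0.996 -0.086]
 [-1.     0.     0.   ]]
{'fx': 344.8191463259001, 'fy': 344.8191463259001, 'cx': 321.8790242523759, 'cy': 195.94548279759695, 'dist_coeffs': array([-0.07198639,  0.        ,  0.        ,  0.        ,  0.        ]), 'position': array([ 386.46601574, -295.98420408,  384.25894945]), 'rotation': array([2.87184655e+00, 4.48174046e-04, 1.48427394e+00])}
{'point': [487.0, 0.4], 'conf': 0.98} [ 309.5 -141.2   53. ]
{'point': [319.4, 175.4], 'conf': 0.88} [ 456.7 -304.7   53. ]
{'point': [287.2, 6.0], 'conf': 0.84} [ 301.7 -319.6   53. ]
1067
74.28418540195293 ((456.6029357910156, -303.5121765136719), (15.89909553527832, 56.836158752441406), 84.82389831542969)
```

View pics/w1.png

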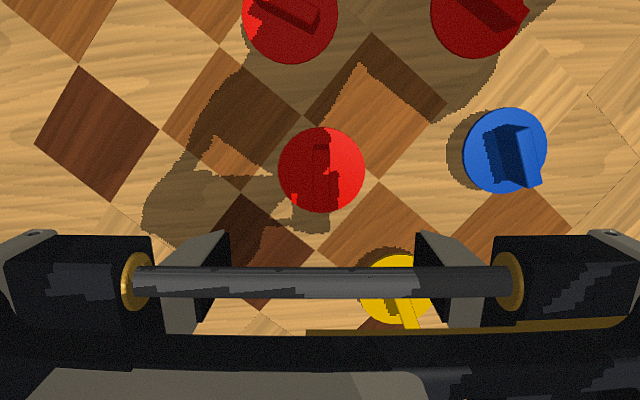

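```bash
python3 -m handwheel '[[[3,-0.05,-0.2,0],[3,0,0,0],[3,0,0,0],[3,0,0,0],[2.2,0,0,0],[1,0,0,0],[0,0,0,0],[0,0,0,0]]]'; python3 -m handwheel '[[[0,0,0,0],[0,0,0,0],[0,0,0,0],[0,0,0,0],[0,0,0,0],[0,0,0,0],[0,0,0,0],[0,0,0,0]]]' 0
```

```text
time: 3.1
tool_pos: [456.9, -303.8, 40.5]
tcp_rot: [-0.547, 1.57, -0.63]
contact_force: [0.1, -0.6, 1.0]
grip_width: 91.7
time: 3.77
tool_pos: [456.6, -303.5, 40.1]
tcp_rot: [-0.216, 1.571, -0.299]
contact_force: [-0.9, -0.3, 0.4]
grip_width: 43.1
```

```bash
python3 -m handwheel '[[[0,0,0,0],[0,0,0,0],[0,0,0,0],[0,0,0,0],[0,0,0,0],[0,0,0,0],[0,0,0,0],[0,0,0,0]]]' 0
```

```text
time: 4.43
tool_pos: [457.5, -304.8, 41.4]
tcp_rot: [-0.78, 1.567, -0.862]
contact_force: [-0.4, -0.9, 7.5]
grip_width: 0.5
```

```bash
python3 - <<'E'
from h import *
o,R=tool(); print(o); 
im,d=bot.capture("wrist"); cv2.imwrite("pics/w2.png",im[:,:,::-1]); 
im2,d2=bot.capture("side"); a=im2[150:330,220:480,::-1]
im3,d3=bot.capture("scene"); b=im3[160:340,160:420,::-1]
cv2.imwrite("pics/s2.png",cv2.resize(np.vstack([a,b]),None,fx=1.6,fy=1.6))
E
```

```text
{'time': 4.4333, 'joint_positions': array([-7.26840927e-01,  5.47544561e-01,  1.65227829e+00, -6.08753855e-04,
        9.38166891e-01, -2.21453020e+00]), 'dq': array([-0.00163804, -0.00128229,  0.00100997, -0.00140215,  0.00079136,
       -0.00083388]), 'tau': array([ 8.27825814e-01, -4.45909274e+01, -1.73736173e+01,  3.18650817e-01,
        1.29741789e-01, -4.36213930e-03]), 'tool_pos': array([ 457.45730008, -304.78532537,   41.37703289]), 'tcp_rot': array([-0.77951915,  1.56716003, -0.86226716]), 'contact_force': array([-0.41793788, -0.89670523,  7.49862074]), 'moment': array([-0.1505348 ,  0.08692676,  0.06696771]), 'grip_width': 0.5163383924308271}
```

View pics/w2.png

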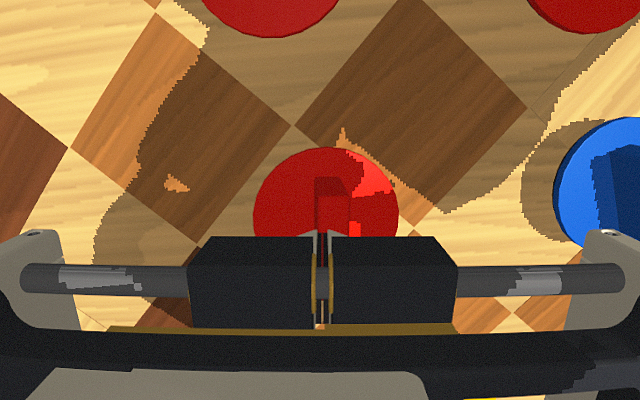

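View pics/s2.png

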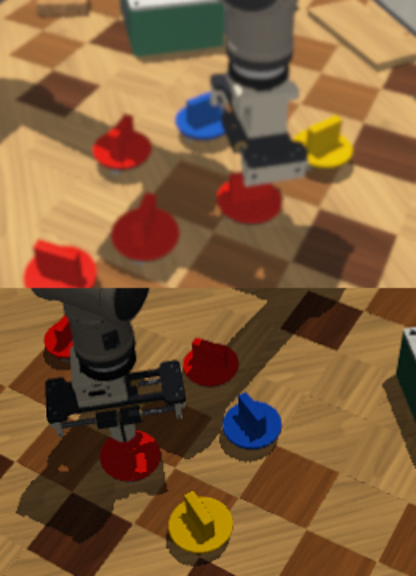

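```bash
python3 - <<'E'
from h import *
o,R=tool()
im,d=bot.capture("wrist");w=cloud("wrist",d);imi=im.astype(int)
red=(imi[...,0]>2*imi[...,1])&(imi[...,0]>60)&(np.hypot(w[...,0]-440,w[...,1]+303)<90)
for lo,hi in [(20,40),(40,60),(60,90)]:
    k=red&(w[...,2]>lo)&(w[...,2]<hi);q=w[k]
    if len(q)>8: print(lo,hi,len(q),np.median(q[:,2]).round(1),cv2.minAreaRect(q[:,:2].astype(np.float32)),q[:,:2].min(0),q[:,:2].max(0))
k=red&(w[...,2]>20)&(w[...,2]<40);q=w[k]
# flange far edge circle fit
c=cv2.convexHull(q[:,:2].astype(np.float32))[:,0]
s=c[c[:,0]<np.percentile(c[:,0],60)]
A=np.c_[2*s,np.ones(len(s))];x=np.linalg.lstsq(A,(s**2).sum(1),rcond=None)[0];print(x[:2],np.sqrt(x[2]+x[0]**2+x[1]**2))
A=np.c_[2*s];
print(bot.spot_point("wrist","red_cap_handle"))
# plane fit flange tilt
A=np.c_[q[:,:2]-q[:,:2].mean(0),np.ones(len(q))];print(np.linalg.lstsq(A,q[:,2],rcond=None)[0])
cv2.imwrite("pics/w3.png",cv2.resize(im[120:330,200:450,::-1],None,fx=2.6,fy=2.6,interpolation=2))
E
```

```text
20 40 8670 31.4 ((439.6282958984375, -299.2191162109375), (90.73491668701172, 55.73469543457031), 83.74317169189453) [ 411.69312848 -346.59607095] [ 471.88302757 -255.66758469]
40 60 331 50.7 ((439.3209228515625, -304.8215637207031), (13.638373374938965, 32.843605041503906), 55.54597473144531) [ 427.86991814 -308.4891811 ] [ 456.71992783 -289.93054857]
60 90 1507 74.8 ((453.8506164550781, -305.1937561035156), (24.68512535095215, 57.38996505737305), 64.8485107421875) [ 427.92055056 -314.29842298] [ 484.91576417 -288.45860613]
[ 457.0310609  -301.33138838] 45.34700652382902
[{'point': [329.0, 234.9], 'conf': 0.94}]
[-1.27506187e-02 -6.59574291e-02  3.12223723e+01]
```

View pics/w3.png

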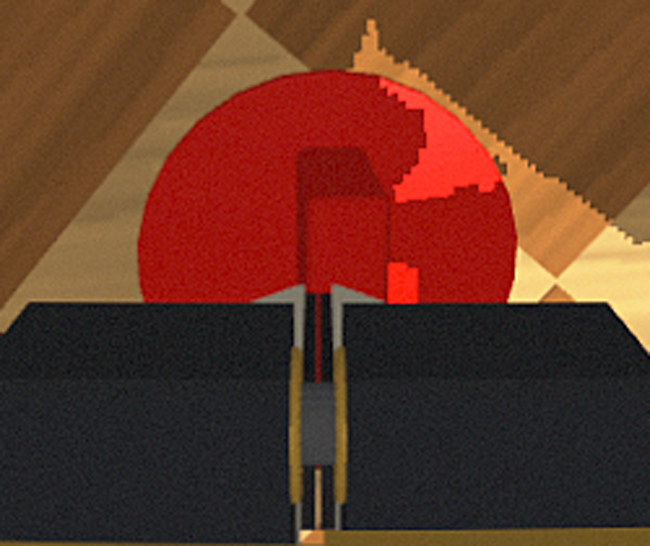

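```bash
python3 - <<'E'
from h import *
im,d=bot.capture("wrist");w=cloud("wrist",d)
for (u,v) in [(310,232),(334,232),(304,234),(342,234),(316,245),(329,245),(322,240),(330,220),(330,190),(322,300),(260,260),(260,240)]: print(u,v,w[v,u].round(0))
im,d=bot.capture("side");w=cloud("side",d)
cv2.imwrite("pics/s3.png",cv2.resize(im[200:300,330:430,::-1],None,fx=6,fy=6,interpolation=2))
cx=w
k=(np.hypot(w[...,0]-457,w[...,1]+303)<100)
for v in range(225,290,5): print(v,[tuple(w[v,u].round(0).astype(int)) for u in (367,375,383)])
E
```

```text
310 232 [ 445. -308.   80.]
334 232 [ 446. -297.   80.]
304 234 [ 445. -311.   82.]
342 234 [ 446. -293.   82.]
316 245 [ 446. -305.   92.]
329 245 [ 446. -300.   95.]
322 240 [ 447. -303.   85.]
330 220 [ 441. -299.   76.]
330 190 [ 429. -297.   65.]
322 300 [ 486. -306.   75.]
260 260 [ 419. -315.  161.]
260 240 [ 419. -317.  148.]
225 [(np.int64(436), np.int64(-293), np.int64(165)), (np.int64(431), np.int64(-347), np.int64(205)), (np.int64(445), np.int64(-352), np.int64(205))]
230 [(np.int64(430), np.int64(-308), np.int64(164)), (np.int64(431), np.int64(-347), np.int64(193)), (np.int64(445), np.int64(-354), np.int64(195))]
235 [(np.int64(424), np.int64(-326), np.int64(166)), (np.int64(429), np.int64(-353), np.int64(185)), (np.int64(444), np.int64(-357), np.int64(186))]
240 [(np.int64(423), np.int64(-330), np.int64(157)), (np.int64(427), np.int64(-360), np.int64(179)), (np.int64(439), np.int64(-370), np.int64(185))]
245 [(np.int64(422), np.int64(-333), np.int64(146)), (np.int64(419), np.int64(-380), np.int64(185)), (np.int64(433), np.int64(-384), np.int64(185))]
250 [(np.int64(480)
[... 453 characters left out ...]
-305), np.int64(64)), (np.int64(418), np.int64(-387), np.int64(142)), (np.int64(473), np.int64(-307), np.int64(56))]
270 [(np.int64(436), np.int64(-306), np.int64(50)), (np.int64(454), np.int64(-308), np.int64(47)), (np.int64(473), np.int64(-309), np.int64(43))]
275 [(np.int64(436), np.int64(-308), np.int64(37)), (np.int64(454), np.int64(-309), np.int64(33)), (np.int64(471), np.int64(-314), np.int64(32))]
280 [(np.int64(432), np.int64(-319), np.int64(33)), (np.int64(450), np.int64(-322), np.int64(30)), (np.int64(466), np.int64(-327), np.int64(31))]
285 [(np.int64(426), np.int64(-334), np.int64(34)), (np.int64(443), np.int64(-339), np.int64(34)), (np.int64(460), np.int64(-343), np.int64(32))]
```

View pics/s3.png

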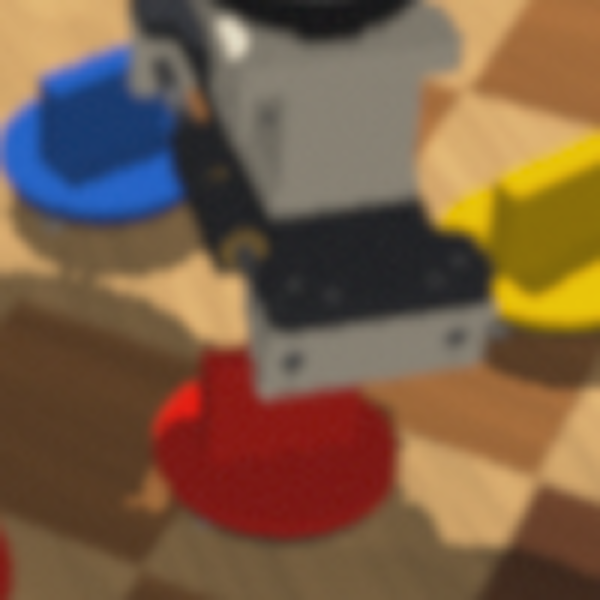

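```bash
python3 - <<'E'
from h import *
for c in ("scene","side"):
    w=cloud(c,np.load(c+"d.npy"))
    k=(abs(w[...,0]-525)<60)&(abs(w[...,1])<60)&(w[...,2]>125)
    q=w[k];print(c,np.sort(q[:,2])[:300:15].round(0))
    k=k&(w[...,2]<240); q=w[k]
    h,e=np.histogram(q[:,2],bins=range(125,245,5));print(dict(zip(e[:-1],h)))
    j=np.argsort(q[:,2])[:200:20];print(q[j].round(0).tolist())
w=np.load("w1.npy")
for (u,v) in [(225,240),(215,250),(205,270),(180,320),(425,240),(440,270),(240,280),(130,240)]: print(u,v,w[v,u].round(0))
for c in ("scene","side"):
    im,d=bot.capture(c);w=cloud(c,d)
    k=(abs(w[...,0]-457)<75)&(abs(w[...,1]+303)<110)&(w[...,2]>85)&(w[...,2]<220); q=w[k]
    h,e=np.histogram(q[:,2],bins=range(85,225,5));print(dict(zip(e[:-1],h)))
cv2.imwrite("pics/sc4.png",cv2.resize(bot.capture("scene")[0][200:300,180:300,::-1],None,fx=6,fy=6,interpolation=2))
E
```

```text
scene [221. 233. 238. 242. 248. 269. 279. 299. 303. 304. 305. 306. 306. 307.
 307. 307. 308. 308. 309. 312.]
{np.int64(125): np.int64(0), np.int64(130): np.int64(0), np.int64(135): np.int64(0), np.int64(140): np.int64(0), np.int64(145): np.int64(0), np.int64(150): np.int64(0), np.int64(155): np.int64(0), np.int64(160): np.int64(0), np.int64(165): np.int64(0), np.int64(170): np.int64(0), np.int64(175): np.int64(0), np.int64(180): np.int64(0), np.int64(185): np.int64(0), np.int64(190): np.int64(0), np.int64(195): np.int64(0), np.int64(200): np.int64(0), np.int64(205): np.int64(0), np.int64(210): np.int64(0), np.int64(215): np.int64(0), np.int64(220): np.int64(2), np.int64(225): np.int64(10), np.int64(230): np.int64(12), np.int64(235): np.int64(16)}
[[473.0, -5.0, 221.0], [480.0, -6.0, 234.0]]
side [225. 231. 235. 239. 242. 245. 248. 252. 255. 258. 261. 264. 267. 270.
 273. 276. 279. 282. 289. 296.]
{np.int64(125): np.int64(0), np.int64(130): np.int64(0), np.int64(135): np.int64(0), np.int64(140): np.int64(0), np.int64(145): np.int64(0), np.int64(150): np.int64(0), np.int64(155): np.int
[... 1609 characters left out ...]
4(4), np.int64(100): np.int64(0), np.int64(105): np.int64(0), np.int64(110): np.int64(0), np.int64(115): np.int64(0), np.int64(120): np.int64(0), np.int64(125): np.int64(0), np.int64(130): np.int64(0), np.int64(135): np.int64(1), np.int64(140): np.int64(55), np.int64(145): np.int64(94), np.int64(150): np.int64(109), np.int64(155): np.int64(166), np.int64(160): np.int64(113), np.int64(165): np.int64(158), np.int64(170): np.int64(75), np.int64(175): np.int64(134), np.int64(180): np.int64(584), np.int64(185): np.int64(241), np.int64(190): np.int64(87), np.int64(195): np.int64(75), np.int64(200): np.int64(68), np.int64(205): np.int64(65), np.int64(210): np.int64(55), np.int64(215): np.int64(59)}
```

View pics/sc4.png

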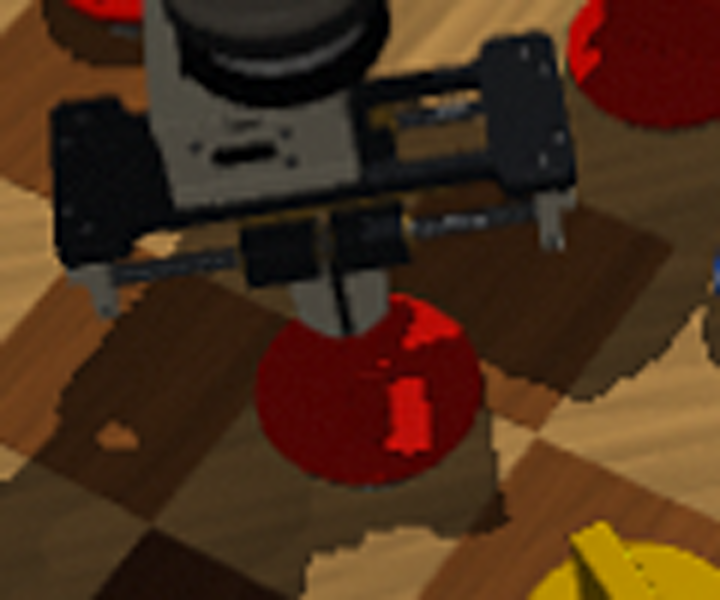

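Both fixed cameras show the finger tips about 34 mm higher than the reported TCP. The jaws closed above the handle, on its top, so I'll correct for that: lift, open, and go deeper.

```bash
python3 -m handwheel '[[[-1.5,0,0,0],[0,0,0,0],[0,0,0,0],[0,0,0,0],[0,0,0,0],[0,0,0,0],[0,0,0,0],[0,0,0,0]]]' 1;python3 -m handwheel '[[[-1.5,0,0,0],[0,0,0,0],[0,0,0,0],[0,0,0,0],[0,0,0,0],[0,0,0,0],[0,0,0,0],[0,0,0,0]]]' 1
python3 - <<'E'
from h import *
o,R=tool();print(o['tool_pos'],R.round(3).tolist())
im,d=bot.capture("wrist");w=cloud("wrist",d);cv2.imwrite("pics/w5.png",im[:,:,::-1])
k=(np.hypot(w[...,0]-458,w[...,1]+303)<38)&(w[...,2]>66)&(w[...,2]<85)
q=w[k];print(len(q),np.median(q[:,2]),cv2.minAreaRect(q[:,:2].astype(np.float32)))
print(bot.spot_point("wrist","red_cap_handle"))
for c in ("scene","side"):
    im,d=bot.capture(c);w=cloud(c,d)
    k=(abs(w[...,0]-457)<75)&(abs(w[...,1]+303)<60)&(w[...,2]>82)&(w[...,2]<220); q=w[k]
    h,e=np.histogram(q[:,2],bins=range(80,225,5));print(h)
E
```

```text
time: 5.6
tool_pos: [456.5, -303.4, 54.7]
tcp_rot: [2.345, 1.57, 2.262]
contact_force: [0.4, 0.1, -0.2]
grip_width: 49.1
time: 6.27
tool_pos: [456.5, -303.4, 69.8]
tcp_rot: [2.376, 1.57, 2.293]
contact_force: [-0.3, 0.0, 0.1]
grip_width: 91.5
[ 456.49779705 -303.42082796   69.76801872] [[-0.0, 0.083, 0.997], [0.0, 0.997, -0.083], [-1.0, 0.0, -0.0]]
2403 74.39452243010405 ((453.7196044921875, -303.1522216796875), (16.019176483154297, 52.75039291381836), 84.92277526855469)
[{'point': [319.7, 220.2], 'conf': 0.96}, {'point': [613.9, 188.3], 'conf': 0.69}]
[  0   0   0   0   1  15  17  14  26  21  20  18  12  11   2   0   3   0
   6  20  84 141 100  59  77 130 254  59]
[  0   0   0   0   2   7   8  13  14  14   9   8   6   6   6   6   2   3
   4  14  30 112  47   2  16  38 159  86]
```

View pics/w5.png

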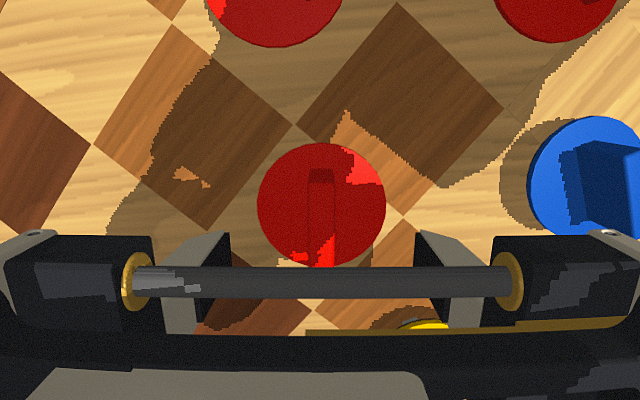

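```bash
python3 -m handwheel '[[[1.8,0,0,0],[1.8,0,0,0],[1.6,0,0,0],[1.0,0,0,0],[0,0,0,0],[0,0,0,0]]]';  python3 -m handwheel '[[[0,0,0,0],[0,0,0,0],[0,0,0,0],[0,0,0,0],[0,0,0,0],[0,0,0,0],[0,0,0,0],[0,0,0,0]]]' 0;  python3 -m handwheel '[[[0,0,0,0],[0,0,0,0],[0,0,0,0],[0,0,0,0],[0,0,0,0],[0,0,0,0]]]' 0
```

```text
time: 6.97
tool_pos: [456.5, -303.4, 7.9]
tcp_rot: [2.432, 1.57, 2.349]
contact_force: [0.5, -0.5, 0.5]
grip_width: 91.3
time: 7.63
tool_pos: [456.6, -303.5, 8.1]
tcp_rot: [-0.274, 1.571, -0.356]
contact_force: [-0.3, -0.3, -0.4]
grip_width: 43.1
time: 8.13
tool_pos: [456.6, -303.5, 8.0]
tcp_rot: [0.613, 1.571, 0.531]
contact_force: [0.3, -0.3, -0.9]
grip_width: 15.7
```

```bash
python3 -m handwheel '[[[-2,0,0,0],[-3,0,0,0],[-3,0,0,0],[-3,0,0,0],[-3,0,0,0],[-1,2,0,0],[0,3.5,-0.05,0],[0,3.5,-0.05,0]]]';  python3 -m handwheel '[[[0,3.5,-0.05,0],[0,3.5,-0.05,0],[0,3.5,-0.05,0],[0,3.5,-0.05,0],[0,3.5,-0.05,0],[0,3.5,-0.05,0],[0,3.5,-0.05,0],[0,3.5,-0.05,0]]]';  python3 -m handwheel '[[[0,3.5,-0.05,0],[0,3,-0.05,0],[0,2,0,0],[0,0,0,0],[0,0,0,0]]]'
python3 - <<'E'
from h import *
o,R=tool();print(o['tool_pos'],o['grip_width'],R.round(3).tolist(),o['joint_positions'].round(2))
im,d=bot.capture("wrist");w=cloud("wrist",d);cv2.imwrite("pics/w6.png",im[:,:,::-1]);np.save("w6i.npy",im);np.save("w6.npy",w)
for r in bot.spot_point("wrist","port"): print(r,pix2world("wrist",*r['point'],z=110).round(1))
i=im.astype(int)
k=(i[...,0]>1.8*i[...,1])&(i[...,0]>1.8*i[...,2])&(i[...,0]>60)&(np.hypot(w[...,0]-497,w[...,1]-252)<65)&(abs(w[...,2]-110)<12)
q=w[k];print(len(q),np.median(q[:,2]),cv2.minAreaRect(q[:,:2].astype(np.float32)))
k=(abs(w[...,0]-497)<130)&(abs(w[...,1]-252)<130)&(w[...,2]>100)&(w[...,2]<120)
q=w[k];print(len(q),np.median(q[:,2]),cv2.minAreaRect(q[:,:2].astype(np.float32)))
E
```

```text
time: 8.8
tool_pos: [463.1, -213.6, 158.8]
tcp_rot: [-0.417, 1.569, -0.502]
contact_force: [0.7, 1.1, -1.7]
grip_width: 16.0
time: 9.47
tool_pos: [481.8, 67.4, 158.0]
tcp_rot: [-2.877, 1.571, -2.96]
contact_force: [0.8, -1.2, -1.9]
grip_width: 15.9
time: 9.88
tool_pos: [487.8, 151.1, 157.7]
tcp_rot: [-2.466, 1.57, -2.546]
contact_force: [0.5, -0.3, -1.4]
grip_width: 16.0
[487.80622522 151.13998122 157.68219032] 15.965096675358767 [[-0.001, 0.08, 0.997], [-0.0, 0.997, -0.08], [-1.0, -0.0, -0.001]] [ 0.15  0.35  1.62 -0.    1.18 -1.34]
{'point': [460.7, 202.6], 'conf': 0.96} [495.4 252.2 110. ]
2849 109.90308425027033 ((494.1622314453125, 250.29592895507812), (54.52227783203125, 91.43894958496094), 85.58951568603516)
39440 109.53978901068024 ((495.8653869628906, 250.49171447753906), (200.84066772460938, 181.1248016357422), 85.34130859375)
```

View pics/w6.png

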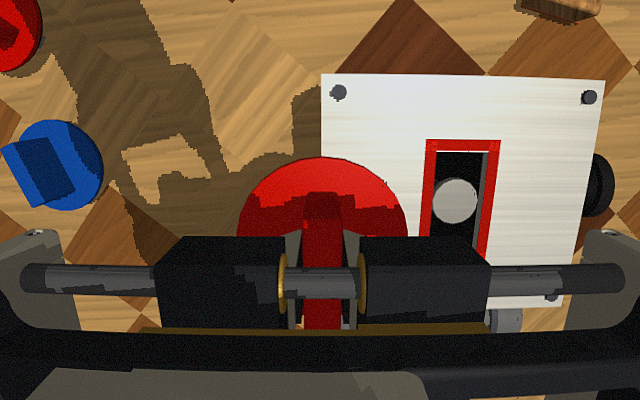

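```bash
python3 -m handwheel '[[[0,2.5,0,0],[0,3.5,0,0],[0,3,-0.05,0],[0,1,0,0],[0,0,0,0],[1.5,0,0,0],[1.5,0,0,0],[0,0,0,0]]]'
python3 - <<'E'
from h import *
o,R=tool();print(o['tool_pos'],o['contact_force'],R.round(3).tolist(),o['joint_positions'].round(2))
im,d=bot.capture("wrist");w=cloud("wrist",d);cv2.imwrite("pics/w7.png",im[:,:,::-1])
k=(np.hypot(w[...,0]-495,w[...,1]-251)<45)&(w[...,2]>165)&(w[...,2]<200)
q=w[k];print('handle',len(q),np.median(q[:,2]),cv2.minAreaRect(q[:,:2].astype(np.float32)))
im,d=bot.capture("side");cv2.imwrite("pics/s7.png",cv2.resize(im[60:210,250:450,::-1],None,fx=4,fy=4,interpolation=2))
E
```

```text
time: 10.65
tool_pos: [494.4, 247.5, 125.4]
tcp_rot: [-2.605, 1.565, -2.69]
contact_force: [-0.8, -1.1, -2.7]
grip_width: 15.8
[494.43686957 247.54690934 125.39133652] [-0.76028735 -1.06065116 -2.66794755] [[-0.005, 0.084, 0.996], [-0.002, 0.996, -0.084], [-1.0, -0.003, -0.005]] [ 0.33  0.46  1.54 -0.    1.15 -1.16]
handle 4908 192.94255669704205 ((491.668701171875, 251.75267028808594), (53.48356246948242, 36.71828079223633), 13.616703987121582)
```

View pics/w7.png

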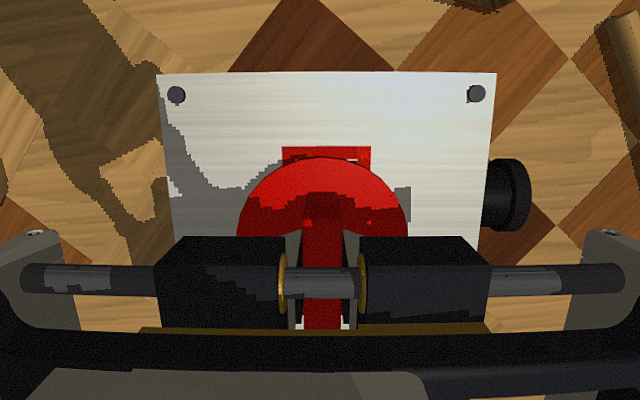

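View pics/s7.png

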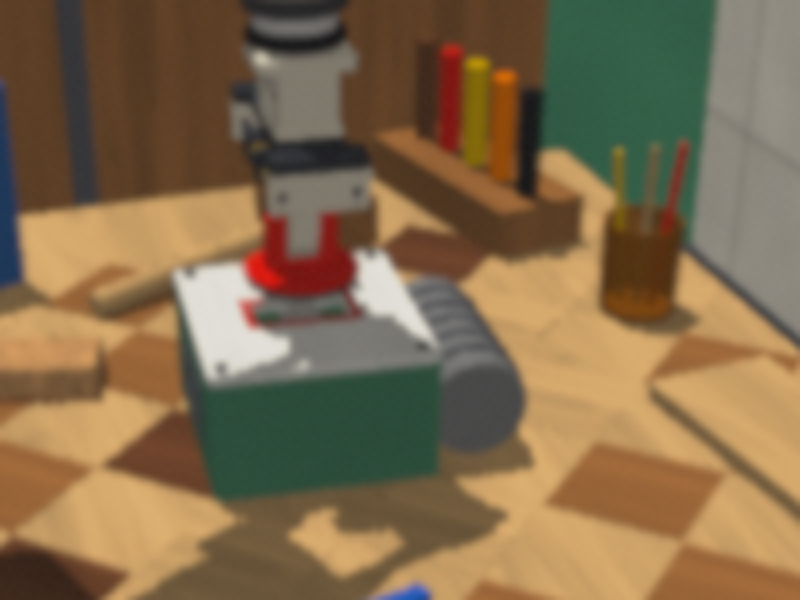

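```bash
python3 -m handwheel '[[[0,0.3,0.08,0],[0,0,0,0],[0,0,0,0],[0,0,0,0]]]'; python3 -c "
from h import *
o,R=tool();print(o['tool_pos'],o['contact_force'],R.round(3).tolist())"
```

```text
time: 11.08
tool_pos: [497.4, 253.1, 128.6]
tcp_rot: [0.336, 1.57, 0.253]
contact_force: [0.1, -0.3, -0.9]
grip_width: 15.7
[497.37868837 253.05453541 128.6435642 ] [ 0.14300749 -0.31635004 -0.90953728] [[0.001, 0.083, 0.997], [0.0, 0.997, -0.083], [-1.0, 0.0, 0.001]]
```

```bash
python3 -m handwheel '[[[0,-0.2,-0.18,0],[0,0,0,0],[0.6,0,0,0],[0.6,0,0,0],[0,0,0,0],[0,0,0,0]]]'; python3 -c "
from h import *
o,R=tool();print(o['tool_pos'],o['contact_force'],o['moment'],R.round(3).tolist())"
```

```text
time: 11.58
tool_pos: [494.6, 251.1, 115.3]
tcp_rot: [-2.694, 1.569, -2.777]
contact_force: [1.4, 0.5, -1.3]
grip_width: 15.6
[494.63965402 251.06742371 115.26857653] [ 1.41538318  0.53987873 -1.25906938] [ 0.11157963 -0.0525658  -0.00310808] [[-0.001, 0.083, 0.997], [-0.001, 0.997, -0.083], [-1.0, -0.001, -0.001]]
```

```bash
python3 -m handwheel '[[[0.5,0,0,0],[0.5,0,0,0],[0.5,0,0,0],[0.5,0,0,0],[0,0,0,0],[0,0,0,0],[0,0,0,0]]]'; python3 -c "
from h import *
o,R=tool();print(o['tool_pos'],o['contact_force'],o['moment'],R.round(3).tolist())"
```

```text
time: 12.17
tool_pos: [495.6, 251.4, 96.6]
tcp_rot: [0.422, 1.569, 0.339]
contact_force: [-1.0, -0.0, 6.4]
grip_width: 16.3
[495.61882133 251.41352999  96.61643566] [-0.98597457 -0.03154596  6.3981882 ] [0.0485471  0.22632383 0.0607428 ] [[0.002, 0.083, 0.997], [0.001, 0.997, -0.083], [-1.0, 0.001, 0.002]]
```

```bash
python3 -m handwheel '[[[0.15,0,0,0],[0,0,0,0],[0,0,0,0],[0,0,0,0]]]'; python3 - <<'E'
from h import *
o,R=tool();print(o['tool_pos'],o['contact_force'])
im,d=bot.capture("side");cv2.imwrite("pics/s8.png",cv2.resize(im[60:210,250:450,::-1],None,fx=4,fy=4,interpolation=2))
w=cloud("side",d);i=im.astype(int)
k=(i[...,0]>2*i[...,1])&(i[...,0]>2*i[...,2])&(i[...,0]>60)&(np.hypot(w[...,0]-495,w[...,1]-251)<60)
print(np.histogram(w[k][:,2],bins=range(100,180,5)))
im,d=bot.capture("wrist");w=cloud("wrist",d);i=im.astype(int)
k=(i[...,0]>2*i[...,1])&(i[...,0]>2*i[...,2])&(i[...,0]>60)&(np.hypot(w[...,0]-495,w[...,1]-251)<60)
q=w[k];print(np.histogram(q[:,2],bins=range(100,180,3)));q=q[(q[:,2]<130)];print(np.median(q[:,2])); cv2.imwrite("pics/w8.png",im[:,:,::-1])
E
```

```text
time: 12.5
tool_pos: [495.6, 251.4, 95.2]
tcp_rot: [0.4, 1.569, 0.317]
contact_force: [-0.8, -0.2, 7.3]
grip_width: 15.5
[495.60369983 251.3861659   95.24182373] [-0.833471   -0.17538873  7.34975697]
(array([  0,   0,  49, 135,  24,  21,  11,  14,  14,   6,  11,   6,   0,
         0,   0]), array([100, 105, 110, 115, 120, 125, 130, 135, 140, 145, 150, 155, 160,
       165, 170, 175]))
(array([   0,    0,   43,  891,   51, 5465, 3270,   48,   48,   55,   66,
         56,   65,   63,   74,   72,   81,   84,   90,  132, 2967,   62,
          0,    3,    0,    0]), array([100, 103, 106, 109, 112, 115, 118, 121, 124, 127, 130, 133, 136,
       139, 142, 145, 148, 151, 154, 157, 160, 163, 166, 169, 172, 175,
       178]))
117.72102507405899
```

View pics/w8.png

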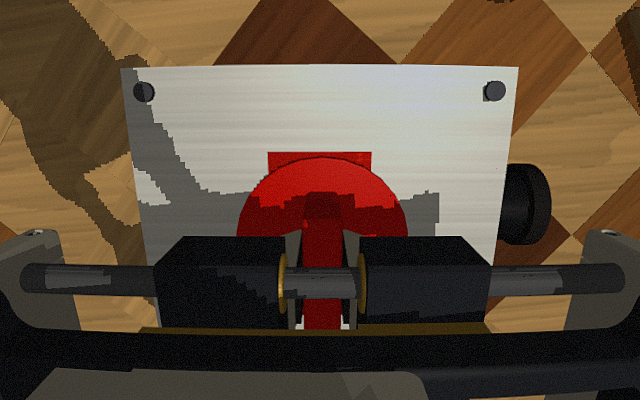

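```bash
python3 -m handwheel '[[[0,0,0,0.06],[0,0,0,0.12],[0,0,0,0.12],[0,0,0,0.12],[0,0,0,0.12],[0,0,0,0.12],[0,0,0,0.06],[0,0,0,0]]]'; python3 -c "
from h import *
o,R=tool();print(o['tool_pos'],o['contact_force'],o['moment'],o['grip_width'],R.round(3).tolist())"
```

```text
time: 13.27
tool_pos: [496.3, 251.6, 95.5]
tcp_rot: [1.115, 1.567, 0.308]
contact_force: [-0.2, -0.6, 7.0]
grip_width: 16.0
[496.30289253 251.57892855  95.49408755] [-0.16912696 -0.58099938  7.04204087] [ 0.0064973  -0.04344898 -0.0728715 ] 16.02241316797614 [[0.003, 0.722, 0.692], [0.001, 0.692, -0.722], [-1.0, 0.003, 0.001]]
```

```bash
python3 -m handwheel '[[[0,0,0,0.12],[0,0,0,0.12],[0,0,0,0.12],[0,0,0,0.12],[0,0,0,0.12],[0,0,0,0.12],[0,0,0,0.13],[0,0,0,0]]]' ; python3 -m handwheel '[[[0,0,0,0.12],[0,0,0,0.12],[0,0,0,0.12],[0,0,0,0.12],[0,0,0,0.12],[0,0,0,0.12],[0,0,0,0.12],[0,0,0,0]]]'; python3 -m handwheel '[[[0,0,0,0],[0,0,0,0]]]'
python3 - <<'E'
from h import *
o,R=tool();print(o['tool_pos'],o['contact_force'],o['moment'],o['grip_width'],R.round(3).tolist(),o['joint_positions'])
im,d=bot.capture("wrist");cv2.imwrite("pics/w9.png",im[:,:,::-1])
E
```

```text
time: 13.93
tool_pos: [496.4, 251.6, 95.5]
tcp_rot: [1.934, 1.567, 0.285]
contact_force: [-0.1, 0.5, 6.9]
grip_width: 16.1
time: 14.1
tool_pos: [496.3, 251.5, 95.5]
tcp_rot: [1.934, 1.567, 0.291]
contact_force: [0.0, -0.0, 6.8]
grip_width: 15.8
[496.34957435 251.53695544  95.52497003] [ 4.17430876e-02 -4.20243572e-03  6.75942149e+00] [-0.04133437 -0.04130531 -0.09010414] 15.814700546874498 [[0.003, 0.997, -0.072], [0.001, -0.072, -0.997], [-1.0, 0.003, -0.001]] [ 3.31407279e-01  4.89647968e-01  1.57639299e+00 -1.60104874e-04
  1.07209939e+00  4.03622816e-01]out of range: a turn must lie within [-0.125, 0.125]
```

View pics/w9.png

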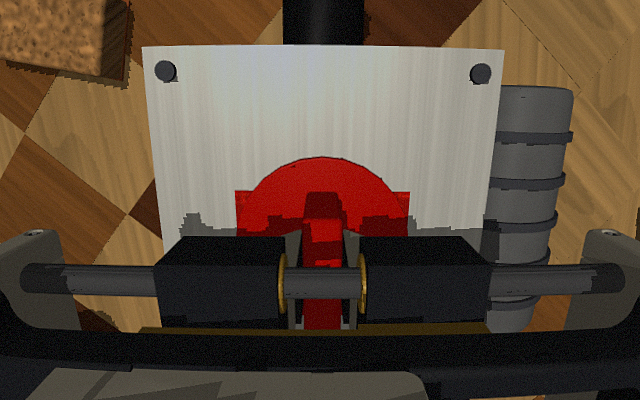

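```bash
python3 -m handwheel '[[[-0.2,0,0,0],[-0.25,0,0,0],[0,0,0,0],[0,0,0,0],[0,0,0,0]]]'; python3 -m handwheel '[[[0,0,0,0],[0,0,0,0],[0,0,0,0],[0,0,0,0],[0,0,0,0],[0,0,0,0],[0,0,0,0],[0,0,0,0]]]' 1;python3 -m handwheel '[[[0,0,0,0],[0,0,0,0],[0,0,0,0],[0,0,0,0],[0,0,0,0],[0,0,0,0],[0,0,0,0],[0,0,0,0]]]' 1
```

```text
time: 14.57
tool_pos: [496.3, 251.6, 99.7]
tcp_rot: [1.948, 1.568, 0.305]
contact_force: [1.9, 0.2, 5.9]
grip_width: 15.6
time: 15.23
tool_pos: [495.1, 251.2, 99.0]
tcp_rot: [-0.342, 1.571, -1.985]
contact_force: [-0.6, -0.2, 0.2]
grip_width: 64.7
time: 15.9
tool_pos: [495.1, 251.2, 99.0]
tcp_rot: [1.432, 1.571, -0.211]
contact_force: [-0.4, -0.2, -0.4]
grip_width: 91.7
```

Released. I'll raise clear of the cap and check.

```bash
python3 -m handwheel '[[[-2,0,0,0],[-3,0,0,0],[-3,0,0,0],[-3,0,0,0],[-2,0,0,0],[0,0,0,0],[0,0,0,0],[0,0,0,0]]]'
python3 - <<'E'
from h import *
o,R=tool();print(o['time'],o['tool_pos'],o['contact_force'])
im,d=bot.capture("wrist");w=cloud("wrist",d);i=im.astype(int);cv2.imwrite("pics/w10.png",im[:,:,::-1])
red=(i[...,0]>2*i[...,1])&(i[...,0]>2*i[...,2])&(i[...,0]>50)
r=np.hypot(w[...,0]-495,w[...,1]-251)
k=red&(r<40)&(w[...,2]>160)&(w[...,2]<178);q=w[k];print('handle top',len(q),np.median(q[:,2]),cv2.minAreaRect(q[:,:2].astype(np.float32)))
A=np.c_[q[:,:2]-q[:,:2].mean(0),np.ones(len(q))];print(np.linalg.lstsq(A,q[:,2],rcond=None)[0])
k=red&(r<46)&(w[...,2]>114)&(w[...,2]<130);q=w[k];print('flange',len(q),np.median(q[:,2]))
A=np.c_[q[:,:2]-q[:,:2].mean(0),np.ones(len(q))];print(np.linalg.lstsq(A,q[:,2],rcond=None)[0])
k=(r<120)&(abs(w[...,2]-110)<4);print('plate',np.median(w[k][:,2]))
print(bot.spot_point("wrist","red_cap_handle"))
for c in("scene","side"):
    im,d=bot.capture(c);cv2.imwrite(f"pics/{c}10.png",im[:,:,::-1])
    for l in ("yellow_cap_handle","blue_cap_handle"):
        for q in bot.spot_point(c,l): print(c,l,q,pix2world(c,*q['point'],z=53).round(1))
E
```

```text
time: 16.57
tool_pos: [494.6, 251.0, 228.1]
tcp_rot: [-1.109, 1.569, -2.752]
contact_force: [-0.1, -1.7, -0.7]
grip_width: 91.9
16.5667 [494.55518376 250.98988482 228.06825415] [-0.11440826 -1.69966872 -0.65443871]
handle top 1488 165.9656960290647 ((495.0792236328125, 251.72677612304688), (57.53690719604492, 15.463647842407227), 85.64118957519531)
[-1.38057813e-02 -6.33349164e-03  1.65904105e+02]
flange 6353 122.11220546088987
[2.30166887e-04 1.83719149e-03 1.22115907e+02]
plate 109.12524550260704
[{'point': [324.6, 193.8], 'conf': 0.8}]
scene yellow_cap_handle {'point': [286.6, 304.1], 'conf': 0.77} [ 614.1 -222.    53. ]
scene blue_cap_handle {'point': [317.8, 240.1], 'conf': 0.56} [ 459.1 -106.2   53. ]
scene blue_cap_handle {'point': [464.3, 196.3], 'conf': 0.53} [428.1 307.8  53. ]
side yellow_cap_handle {'point': [417.9, 231.9], 'conf': 0.97} [ 599.4 -220.1   53. ]
side blue_cap_handle {'point': [348.9, 217.5], 'conf': 0.58} [ 457.7 -114.5   53. ]
```

View pics/w10.png

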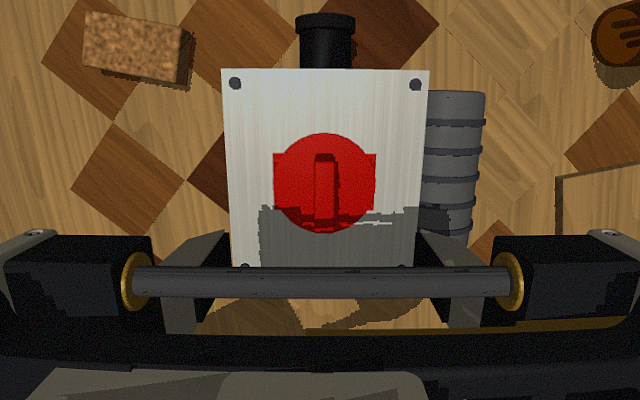

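View pics/scene10.png

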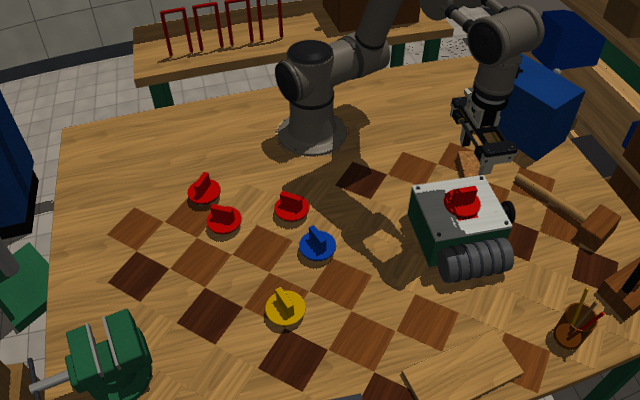

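```bash
python3 -c "
from plant import bot
print(bot.close_job())"
```

```text
the job is handed in; nothing more can be done
None
```

I pushed the red cap that stood farthest from the base into the port, twisted it a quarter turn, let go and backed off. I handed the job in at about 17 s of the 42 s allowed.

**Last checks on the red cap:**

| Check | Measured | Needed |
|---|---|---|
| Handle centre above the plate | 34–35 mm | 29–40 mm |
| Distance from the slot's centre | within about 2 mm | under 15 mm |
| Handle against the across-slot direction | within about 1° | within 25° |
| Flange tilt (from its measured surface) | about 0.1° | under 8° |

I did not pull on the cap to prove the lock. That height is the listed locked height, well below the 49 mm it would show if it were sitting unlocked on the spring.

**Other caps and gripper:** Yellow and blue look untouched in the pictures. Their detections moved by up to about 12 mm between looks, in different directions for the two cameras, so I take that as detector noise. The gripper was open and touching nothing at the end.

**What went wrong or disagreed:**
- **First grasp:** It missed. The real finger tips are about 34 mm higher than the reported TCP, so the jaws closed above the handle and pressed on its top with about 7.5 N. The cap did not move, and I allowed for the offset from then on.
- **Twist command:** One call was refused because a turn value was too large. The next call completed the twist.

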